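# Set the counter fan to low speed for one hour

## Robot

A 6-joint arm with a two-finger parallel gripper is mounted at the origin on the work surface. World frame = base frame: x ahead of the robot, y to its left, z up, the work surface at z = 0. Lengths are in m, angles in rad, forces in N, time in s.
With the tool pointing down it reaches from about 0.375 to 0.9 m from the base axis. Payload 3.1 kg.
Tool frame: the origin (TCP) lies at the very end of the fingers, on their centre line; the grasp point (between the pads) lies 19 mm behind it (tcp_to_grasp is the distance from the TCP to the grasp point, in m); z points along the fingers, y is the direction in which the jaws open and shut (so a half turn about z gives the same grasp; the last joint's range is limited). The gripper opens to 85 mm and grips with 20 to 120 N. Pads are 22 mm wide; open, the fingers measure 114 mm over their backs; the gripper's body (76 mm by 85 mm) begins 54 mm behind the grasp point. The pads swing forward as they close: fully open they stand 13 mm farther back than shut.
Start: joints at [-1.468, 0.527, 1.433, -0, 1.181, -0.178], TCP at [0.173, -0.6, 0.231] pointing down, gripper open.
Joint ranges: [-3.08, 3.08], [-0.75, 2.2], [0.22, 2.44], [-1.43, 4.57], [0, 2.65], [-2.85, 2.85]. Speed limits (rad/s): [2.79, 2.79, 3.14, 3.14, 3.14, 3.14].

## Interface

Orientations are given as a unit quaternion [x, y, z, w].
In Python, from station import sense, snapshot, camera_info, sign_off, tcp_to_grasp gives the robot as it stands.
- The arm moves only by the shell command python3 -m inch 'ROWS' [FORCE]. ROWS is JSON, a list of rows, each a list of 3 entries, a list of its own where there are three numbers: the closure, from -1 (fully open) to 1 (shut), so that 0 is half open, then the shift along the tool's x, y, z normalised to -1 to 1, where 1 is 10 cm, then the turn, a rotation vector about the tool's x, y, z normalised to -1 to 1, where 1 is 360 degrees. In form: [[jaw, [dx, dy, dz], [ax, ay, az]], ...]. A call has 1 to 20 rows; each row is the pose to reach, as a shift and turn from the pose commanded when the call began, along the tool's axes at that moment, turning the shorter way round; what a row does not reach only later rows make up. A row lasts 1/10 s, in which the tool goes at most 50 mm and 8.59 degrees, less where a joint would pass 70% of its speed; a pose out of reach is approached as far as the arm can. A call with a number of a shift or a turn outside -1 to 1 is refused whole. A call with a gripper value outside its range is refused whole. The fingers move at their own pace and stop on an object; FORCE is the grip in N (left out, the last holds). Time passes only in rows, so rows that repeat a pose let the fingers close. It gives the time, the measured TCP pose, the force and the opening at its end, in the units of the state.
- sense(): the state, without advancing time (a new reading comes with each control period).
- snapshot(name): name is "side" or "top"; returns (picture, depth): 480x640x3 uint8, blue, green, red; 480x640 float32, m along the optical axis (not along the pixel's ray), 0 where there is no reading.
- camera_info(name): a dict with "K" (3x3 intrinsics, pixels), "origin" and "orientation" of the camera in the world. Camera axes: x right, y down, z forward; pixel columns grow to the right and rows downward; lengths in m; the calibration is good to about 2 mm. A picture is of the moment at which its call begins. camera_info takes no time and is no camera call.
- sign_off(): hands the job in, once; it reports no verdict.
The state is a dict: "t": time; "q": joint angles; "qd": joint speeds; "tau": joint torques, N m; "tcp_pos": TCP position; "tool_rot": TCP orientation; "force": force on the tool from outside, world axes, zero at the start; "ft_torque": the same for the moment, N m; "finger_gap": opening from 0.0 (shut) to 1.0 (fully open).
Only numpy, scipy, OpenCV 4.12 (cv2) and the standard library are available. Lean on these libraries where they do the work, as an engineer would, in place of code of your own. Each camera call takes 0.05 s, during which the arm holds its last target.

## Task

Get the counter fan ready before its wall socket is switched on: press the low-speed key (one white dot) fully home so that it latches and stays down and the high-speed key (three dots) springs up, and turn the timer dial clockwise to the one-hour mark, the long orange line at the top of the dial. Press the keys firmly but do not ram them, and leave the carton, the tape measure and the oil can where they are.

Things in the scene. Friction and masses are not known exactly. Their poses are not given: they have to be found in the camera images.
- fan: the table fan, fixed on the counter, its front (-x side) roughly towards the robot. White base 260 mm deep (x) by 300 mm wide (y), origin at the centre of its underside, z up. The front of the base is a flat control panel. On it, seen from the front, left to right: keys off, low, medium, high (y +90, +60, +30, 0 mm), then the timer dial (axis at y -85 mm), all halfway up the panel.
- panel_mid (a point): centre of the sloping control panel, 93 mm in front of (-x) and 48 mm above the fan's origin. z points square out of the panel, tilted 35 degrees from vertical towards the front; x points up the slope, y along the row of keys towards the off key. The panel is 90 mm long (x) by 300 mm wide (y).
- guard_low (a point): lowest point of the fan head's round wire guard, 135 mm above the counter; treat the guard as solid: 280 mm across, its level axis along the fan's x at 275 mm height, reaching from 85 mm in front of the fan's origin to 27 mm behind it. No room for an upright gripper over the panel: come in square to the panel, tilted 35 degrees, the gripper's body leaning out over the front.
- key_off_top (a point): centre of the top of the off key's cap (red, no dots), axes as panel_mid, moves with the key. This key never latches: it only releases the others and springs back.
- key_low_top (a point): centre of the top of the low key's cap (black, one white dot), axes as panel_mid, moves with the key (along -z when pressed). Cap 36 mm long (x), 24 mm wide (y); its flat top stands 16 mm above the panel when up, about 6.5 mm when latched. Keys are 30 mm apart centre to centre, with 6 mm gaps.
- key_mid_top (a point): centre of the top of the medium key's cap (black, two white dots), axes as panel_mid, same cap as the low key.
- key_high_top (a point): centre of the top of the high key's cap (black, three white dots), axes as panel_mid, same cap as the low key. Latched down at the start.
- key_off (a joint): how far the off key is pressed in (m): 0 up; springs back to 0 when let go. Same travel and cushion as key_low.
- key_low (a joint): how far the low key is pressed in (m): 0 up; latches just short of 0.010 and then rests at about 0.0096. The push needed has a crest of 5 to 9 N between 0.001 and 0.003, then is 3 to 5 N; the key that was down pops up at about 0.004. At 0.011 it meets a rubber cushion and the force climbs about 10 N per mm. Let go after the crest but before the latch, it springs back and no key is down.
- key_mid (a joint): how far the medium key is pressed in (m), same travel and latch as key_low; up (0) at the start.
- key_high (a joint): how far the high key is pressed in (m), same travel and latch as key_low; latched (about 0.0096) at the start.
- timer (a joint): angle of the timer dial (rad), growing clockwise as seen looking square at the panel: 0 (red spot, off) to 5.236 (120 minutes), hard stops at both ends. One hour is 2.618: pointer straight up the slope at the long orange line. Starts between 0 and 0.9. Even friction of about 0.06 N m; it stays where it is left.
- timer_grip (a point): on the dial's axis, level with the top of its grip. z points square out of the panel; x along the grip bar towards its pointer end (orange strip), turning with the dial. Grey disc 52 mm across, face 6.5 mm above the panel, with a black grip bar across it: 46 mm long (x), 11 mm thick (y), 20 mm tall, top 26.5 mm above the panel. Clear for 70 mm towards the keys and 65 mm the other way.
- carton: loose carton of screws with a blue band, 95 x 60 x 55 mm tall, origin at the centre of its underside; leave it alone
- tape: loose green tape measure, 74 x 66 mm (with its mouth 90 mm long) and 36 mm tall, origin at the centre of its underside; leave it alone
- oil_can: loose red oil can with a white cap, 52 mm in diameter and 154 mm tall, origin at the centre of its underside; leave it alone

How it is judged:
By the outcome, as a careful person would: the job done as asked, in the order asked, and still so for the second after the job is handed in, with the robot touching nothing.
It also fails if it takes over 64 s, if anything falls off the work surface, if the arm or the gripper's body presses on something with over 40 N, if the wrist force passes 120 N, or if a joint passes its speed limit or range.

## Working session

There is one attempt and no reset: what is moved stays moved. The work goes in short steps, Python scripts to look and compute and a shell command to move; the robot and the scene stay as the last step left them, time stands still between calls to the robot, and variables do not carry over. Pictures are saved under pics/ and viewed, and the job is handed in when it is done.

```bash
ls; mkdir -p pics
python3 - <<'E'
from station import *
import cv2
print(sense()); print(tcp_to_grasp if not callable(tcp_to_grasp) else tcp_to_grasp())
for n in("side","top"):
    p,d=snapshot(n); cv2.imwrite(f"pics/{n}0.png",p); print(camera_info(n))
E
```

```text
pics
{'t': 0.0, 'q': array([-1.46849811e+00,  5.28500942e-01,  1.43392724e+00, -3.32492540e-05,
        1.18140948e+00, -1.78517087e-01]), 'qd': array([-0.00095116, -0.00178472, -0.00104973,  0.0002527 , -0.00018656,
        0.00011458]), 'tau': array([ 1.17570915e-03, -4.42346907e+01, -1.78026885e+01, -2.46782056e-04,
        8.46320938e-03, -6.75486675e-06]), 'tcp_pos': array([ 0.17314475, -0.59977241,  0.23030434]), 'tool_rot': array([ 9.90157519e-01,  1.39952947e-01,  2.74058184e-05, -1.12227644e-03]), 'force': array([ 0.06614576,  0.25455073, -0.10207958]), 'ft_torque': array([-0.02961667, -0.04468514,  0.09178614]), 'finger_gap': 1.002273990054453}
0.0187
{'K': array([[625.00336257,   0.        , 310.32472185],
       [  0.        , 625.00336257, 247.57983675],
       [  0.        ,   0.        ,   1.        ]]), 'origin': array([0.65203859, 0.55340555, 1.22873518]), 'orientation': array([ 0.01780267,  0.97675523, -0.21361287,  0.00135101])}
{'K': array([[561.53359546,   0.        , 326.13680869],
       [  0.        , 561.53359546, 244.07753107],
       [  0.        ,   0.        ,   1.        ]]), 'origin': array([0.49399108, 0.03530975, 1.17060612]), 'orientation': array([-0.70361759,  0.70767603, -0.04398837,  0.04671124])}
```

View pics/side0.png

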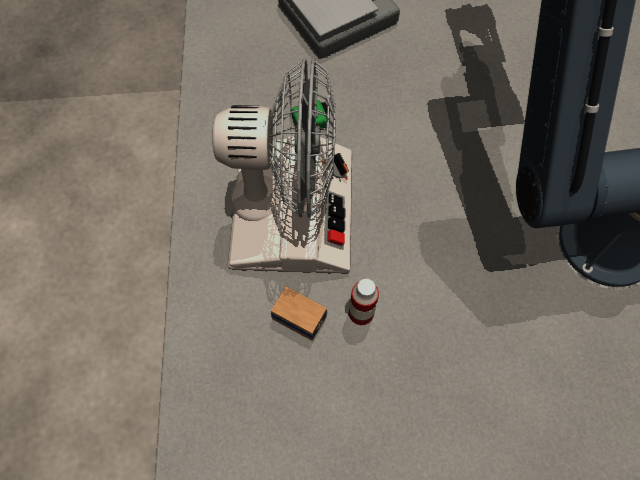

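View pics/top0.png

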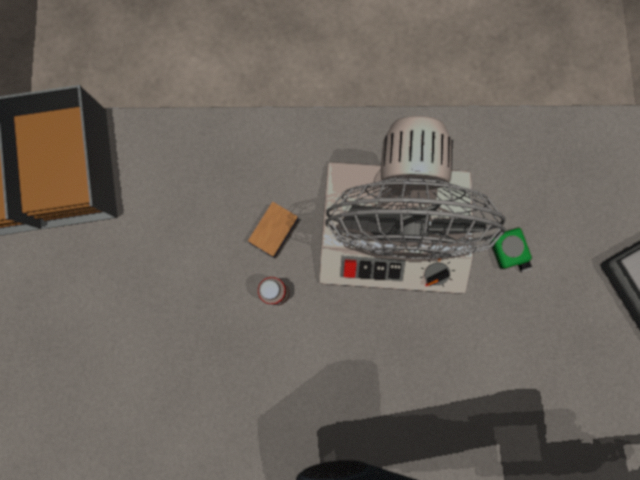

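```bash
cat > h.py <<'E'
import numpy as np, cv2
from station import *
from scipy.spatial.transform import Rotation as R
def ray(n,u,v):
    c=camera_info(n); d=np.linalg.solve(c["K"],[u,v,1.]); return np.array(c["origin"]),R.from_quat(c["orientation"]).apply(d)
def onz(n,u,v,z):
    o,d=ray(n,u,v); return o+d*(z-o[2])/d[2]
def px(n,P):
    c=camera_info(n); p=R.from_quat(c["orientation"]).inv().apply(np.array(P)-c["origin"]); p=np.atleast_2d(p)@np.array(c["K"]).T; return p[:,:2]/p[:,2:]
def tri(a,b):
    (o1,d1),(o2,d2)=a,b
    A=np.stack([d1,-d2],1); s=np.linalg.lstsq(A,o2-o1,rcond=None)[0]
    p,q=o1+d1*s[0],o2+d2*s[1]; return (p+q)/2,np.linalg.norm(p-q)
E
python3 - <<'E'
import cv2
a=cv2.imread('pics/top0.png')[235:305,310:480]; cv2.imwrite('pics/top0z.png',cv2.resize(a,None,fx=4.7,fy=4.7,interpolation=cv2.INTER_CUBIC))
a=cv2.imread('pics/side0.png')[140:280,220:360]; cv2.imwrite('pics/side0z.png',cv2.resize(a,None,fx=4.2,fy=4.2,interpolation=cv2.INTER_CUBIC))
from h import *
for n in("top","side"):
    p=cv2.imread(f'pics/{n}0.png'); h=cv2.cvtColor(p,cv2.COLOR_BGR2HSV)
    m=((h[...,0]<6)|(h[...,0]>174))&(h[...,1]>190)&(h[...,2]>120); 
    k,l,s,c=cv2.connectedComponentsWithStats(m.astype('uint8'))
    for i in range(1,k):
        if s[i,4]>15: print(n,s[i],c[i],onz(n,*c[i],0.061))
E
```

```text
top [344 261  12  16 156] [349.64102564 268.82692308] [ 0.58750616 -0.00708887  0.061     ]
side [328 230  16  13 153] [335.62091503 235.67320261] [ 0.59231992 -0.00799118  0.061     ]
```

View pics/top0z.png

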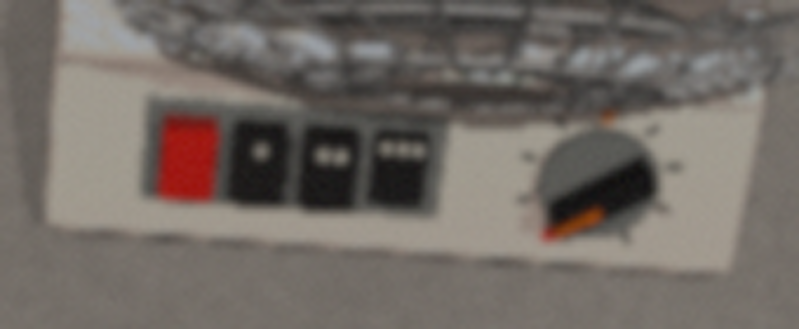

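View pics/side0z.png

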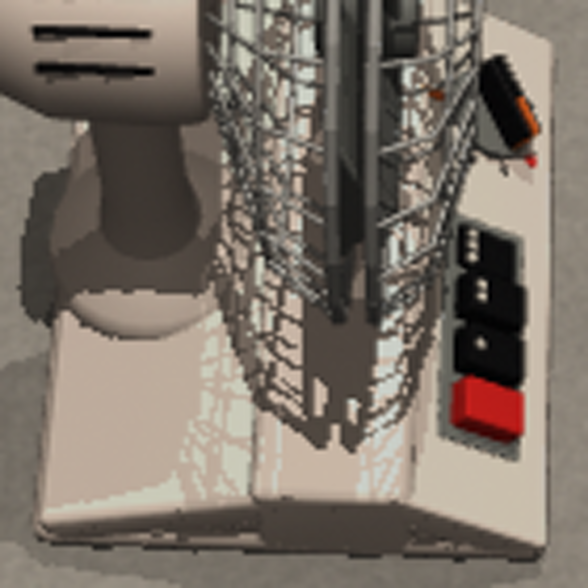

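```bash
cat >> h.py <<'E'
def cloud(n,d,sl):
    c=camera_info(n); v,u=np.mgrid[sl]; z=d[sl]; P=np.stack([(u-c["K"][0,2])/c["K"][0,0]*z,(v-c["K"][1,2])/c["K"][1,1]*z,z],-1)
    return R.from_quat(c["orientation"]).apply(P.reshape(-1,3)).reshape(P.shape)+c["origin"]
E
python3 - <<'E'
from h import *
im={}
for n,sl in(("top",np.s_[245:300,315:475]),("side",np.s_[140:280,300:360])):
    p,d=snapshot(n); im[n]=p; np.save(f'd_{n}.npy',d)
    C=cloud(n,d,sl); P=C.reshape(-1,3); h=cv2.cvtColor(p,cv2.COLOR_BGR2HSV)[sl].reshape(-1,3)
    # panel white: bright, low-sat, z in 25..72mm
    m=(h[:,2]>120)&(h[:,1]<60)&(P[:,2]>.026)&(P[:,2]<.07)
    for _ in range(6):
        c=np.median(P[m],0) if 0 else P[m].mean(0); U,S,V=np.linalg.svd(P[m]-c,full_matrices=False); nn=V[2]*np.sign(V[2,2])
        r=(P-c)@nn; m=m&(abs(r)<.003)
    print(n,m.sum(),'c',c,'n',nn,'tilt',np.degrees(np.arccos(nn[2])),'yaw',np.degrees(np.arctan2(-nn[1],-nn[0])),r[m].std())
    s=np.median(C.reshape(-1,3)[(h[:,1]>190)&(h[:,2]>120)],0);print('red',s)
E
```

```text
top 2183 c [ 0.58421627 -0.1020549   0.04562775] n [-0.56181956  0.04299013  0.82614201] tilt 34.29555465133301 yaw -4.375715450957036 0.0014389793635040966
red [ 0.58702306 -0.00771218  0.06249723]
side 1221 c [ 0.58827184 -0.07076389  0.04451244] n [-0.54890222  0.04121931  0.83486964] tilt 33.39773323570415 yaw -4.294514268265383 0.0013593818400492203
red [ 0.59141103 -0.00770713  0.06250442]
```

Run:
```python
from h import *
for uv in((47,228),(733,272)):
    u,v=[(a+.5)/4.7-.5+b for a,b in zip(uv,(310,235))]; print(onz('top',u,v,.022))
a=onz('top',*[(x+.5)/4.7-.5+b for x,b in zip((47,228),(310,235))],.022);b=onz('top',*[(x+.5)/4.7-.5+b for x,b in zip((733,272),(310,235))],.022)
d=a-b; print('edge len',np.linalg.norm(d),'yaw',np.degrees(np.arctan2(-d[0],d[1])))
yaw=np.radians(-4.35)
Rf=R.from_euler('z',yaw); Rp=(Rf*R.from_euler('y',-35,degrees=True)).as_matrix()
print(Rp)
mid=(a+b)/2
for n,sl in(("top",np.s_[245:300,315:475]),("side",np.s_[140:280,300:360])):
    p,d=snapshot(n);cv2.imwrite(f'pics/{n}1.png',p)
    C=cloud(n,d,sl).reshape(-1,3); L=(C-mid)@Rp; c=p[sl].reshape(-1,3).astype(int); h=cv2.cvtColor(p,cv2.COLOR_BGR2HSV)[sl].reshape(-1,3)
    pan=(h[:,2]>120)&(h[:,1]<60)&(abs(L[:,2])<.008)&(L[:,0]>.003)&(L[:,0]<.085); z0=np.median(L[pan,2]); print(n,'panel z',z0, 'x range',np.percentile(L[pan,0],[0,2]),'y',np.percentile(L[pan,1],[0,1,99,100]))
    z=L[:,2]-z0
    red=(h[:,1]>190)&(h[:,2]>120)&(L[:,1]>0); 
    blk=(c.max(1)<75)
    cap=(z>.0125)&(z<.019)&(L[:,0]<.075)
    q=cap&red; print('red',q.sum(),np.percentile(L[q],[2,50,98],axis=0).round(4).tolist(),np.median(z[q]))
    q=cap&~red&(L[:,1]>0.01); print('low+mid',q.sum(),np.percentile(L[q],[2,50,98],axis=0).round(4).tolist(),np.median(z[q]))
    q=(z>.003)&(z<.010)&(L[:,1]>-.02)&(L[:,1]<.02)&blk; print('high',q.sum(),np.percentile(L[q],[2,50,98],axis=0).round(4).tolist(),np.median(z[q]))
    q=(z>.020)&(z<.03)&(L[:,1]<-.04)&(L[:,0]<.075); print('bar',q.sum(),np.percentile(L[q],[0,2,50,98,100],axis=0).round(4).tolist(),np.median(z[q]))
    if q.sum()>10:
        U,S,V=np.linalg.svd(L[q][:,:2]-L[q][:,:2].mean(0),full_matrices=False); print('bar mean',L[q].mean(0),'dir',V[0])
```

```text
[0.56186483 0.05312446 0.022     ]
[ 0.54109793 -0.24422165  0.022     ]
edge len 0.2980704172288129 yaw -3.9950988235894243
[[ 8.16792331e-01  7.58489064e-02 -5.71924148e-01]
 [-6.21317867e-02  9.97119323e-01  4.35051454e-02]
 [ 5.73576436e-01  3.46944695e-18  8.19152044e-01]]
top panel z 0.0002828718595066677 x range [0.00302617 0.0041837 ] y [-0.14962954 -0.14727546  0.14860503  0.15023339]
red 138 [[0.0304, 0.0812, 0.0133], [0.0462, 0.0912, 0.0162], [0.061, 0.1011, 0.0189]] 0.015964967030408686
low+mid 393 [[0.0261, 0.0197, 0.0131], [0.0438, 0.0507, 0.016], [0.0613, 0.0973, 0.0189]] 0.015734719500580967
high 157 [[0.0268, -0.0109, 0.0035], [0.0419, 0.0016, 0.0062], [0.0642, 0.014, 0.0091]] 0.005930533169635001
bar 139 [[0.0272, -0.1056, 0.0207], [0.0289, -0.1034, 0.0213], [0.0448, -0.0843, 0.0256], [0.0587, -0.0651, 0.0291], [0.0609, -0.0647, 0.0296]] 0.025328868907075384
bar mean [ 0.04424309 -0.08420439  0.02560514] dir [-0.57752234  0.81637488]
side panel z -0.0015420713110001713 x range [0.00304155 0.00414641] y [-0.14997977 -0.1464407   0.14887834  0.15172261]
red 113 [[0.0318, 0.0796, 0.011], [0.0487, 0.0911, 0.0143], [0.0643, 0.1016, 0.017]] 0.01588519653225283
low+mid 295 [[0.0286, 0.0204, 0.0112], [0.0477, 0.0522, 0.0139], [0.0647, 0.1014, 0.017]] 0.015484052235661199
high 117 [[0.0307, -0.0122, 0.0016], [0.0469, 0.0028, 0.0048], [0.0705, 0.0174, 0.0078]] 0.006305791843296446
bar 108 [[0.0287, -0.1047, 0.0185], [0.0311, -0.1023, 0.0188], [0.0472, -0.0837, 0.0238], [0.0618, -0.065, 0.0281], [0.0628, -0.0629, 0.0283]] 0.02533514021122307
bar mean [ 0.04778701 -0.08313541  0.02348508] dir [-0.59170893  0.80615169]
```

```bash
cat >> h.py <<'E'
yaw=np.radians(-4.2)
Rp=(R.from_euler('z',yaw)*R.from_euler('y',-35,degrees=True)).as_matrix()
mid=np.array([.55148,-.09555,.022])+Rp@np.array([.0460,.001,-.0006])
def pan(x,y,z): return mid+Rp@np.array([x,y,z])
def tool(a): # tool x at angle a deg CCW (seen from outside) from upslope
    a=np.radians(a); X=Rp@[np.cos(a),np.sin(a),0]; Z=-Rp[:,2]; return R.from_matrix(np.stack([X,np.cross(Z,X),Z],1))
def delta(P,T):
    s=sense(); r0=R.from_quat(s["tool_rot"]); d=r0.inv().apply(P-s["tcp_pos"])/.1; w=(r0.inv()*T).as_rotvec()/(2*np.pi)
    print('t',s['t'],'tcp',s['tcp_pos'].round(4),'F',s['force'].round(2),'gap',round(s['finger_gap'],3),'q',s['q'].round(2)); print('shift',d.round(4),'turn',w.round(5),'deg',round(np.linalg.norm(w)*360,2))
def inpanel():
    s=sense(); r=R.from_quat(s["tool_rot"]).as_matrix(); print('panel xyz mm',((s['tcp_pos']-mid)@Rp*1000).round(2),'toolx ang',np.degrees(np.arctan2(*(r[:,0]@Rp)[[1,0]])).round(2),'tilt err',np.degrees(np.arccos(np.clip(-r[:,2]@Rp[:,2],-1,1))).round(2),'Fn',(s['force']@Rp).round(2),'t',s['t'].round(2))
E
python3 - <<'E'
from h import *
print('mid',mid,'fan',pan(0,0,0)-R.from_euler('z',yaw).apply([-.093,0,.048]),'low',pan(0,.06,.016),'dial',pan(0,-.085,.0265))
print(px('top',[pan(0,.09,.016),pan(0,.06,.016),pan(0,0,.0064),pan(0,-.085,.0065)]),px('side',[pan(0,.09,.016),pan(0,.06,.016),pan(0,0,.0064),pan(0,-.085,.0065)]))
delta(pan(0,.06,.12),tool(90))
E
```

```text
mid [ 0.58947626 -0.09733758  0.04789302] fan [ 6.82226507e-01 -1.04148731e-01 -1.06975154e-04] low [ 0.58471798 -0.03682659  0.06099946] dial [ 0.56809206 -0.1809961   0.06960055]
[[349.55249349 269.12510746]
 [364.67718593 270.14402958]
 [394.6392601  269.74254911]
 [437.28887026 272.63845447]] [[338.25328922 236.0521898 ]
 [338.54672831 223.14082852]
 [336.43214431 199.76390381]
 [337.29666891 165.89694192]]
t 0.3 tcp [ 0.1732 -0.6002  0.231 ] F [-0.48 -0.47 -0.08] gap 1.001 q [-1.47  0.53  1.43  0.    1.18 -0.18]
shift [ 4.9558 -4.4792  0.8518] turn [-0.08487  0.05896 -0.1873 ] deg 77.01
```

```bash
python3 -m inch '[[1,[0.5,-0.45,0],[0,0,0]],[1,[1,-0.9,0],[0,0,0]],[1,[1,-0.9,0],[0,0,0]],[1,[1,-0.9,0],[0,0,0]]]'; python3 -m inch '[[1,[0.5,-0.45,0],[0,0,-0.02]],[1,[1,-0.9,0],[0,0,-0.04]],[1,[1,-0.9,0],[0,0,-0.06]],[1,[1,-0.9,0],[0,0,-0.06]]]'
python3 - <<'E'
from h import *
delta(pan(0,.06,.12),tool(90))
E
```

```text
t: 0.7
tcp_pos: [0.2461, -0.4813, 0.2311]
tool_rot: [0.99, 0.142, 0.0, -0.002]
force: [-0.4, -0.1, 0.2]
finger_gap: 0.331
t: 1.1
tcp_pos: [0.3166, -0.3686, 0.2313]
tool_rot: [0.946, 0.326, 0.0, -0.001]
force: [0.4, -0.4, 0.4]
finger_gap: 0.001
t 1.1 tcp [ 0.3166 -0.3686  0.2313] F [ 0.4 -0.4  0.4] gap 0.001 q [-1.09  0.34  1.77  0.    1.03 -0.19]
shift [ 3.7126 -1.3624  0.8585] turn [-0.09168  0.04022 -0.12862] deg 58.68
```

```bash
python3 -m inch '[[1,[0.5,-0.18,0],[0,0,-0.02]],[1,[1,-0.37,0],[0,0,-0.04]],[1,[1,-0.37,0],[0,0,-0.04]],[1,[1,-0.37,0],[0,0,-0.04]]]'; python3 -m inch '[[1,[0.5,-0.08,0],[0,0,-0.02]],[1,[1,-0.1,0],[0,0,-0.04]],[1,[1,-0.1,0],[0,0,-0.06]],[1,[1,-0.1,0],[0,0,-0.06]],[1,[1,-0.1,0],[0,0,-0.06]]]'
python3 - <<'E'
from h import *
delta(pan(0,.06,.12),tool(90))
E
```

```text
t: 1.5
tcp_pos: [0.3727, -0.282, 0.2316]
tool_rot: [0.898, 0.44, -0.0, 0.001]
force: [-0.3, -0.7, -0.4]
finger_gap: 0.0
t: 2.0
tcp_pos: [0.4256, -0.1987, 0.2314]
tool_rot: [0.802, 0.598, -0.0, 0.001]
force: [0.2, 0.3, 0.6]
finger_gap: 0.003
t 2.0 tcp [ 0.4256 -0.1987  0.2314] F [0.17 0.28 0.62] gap 0.003 q [-0.67  0.32  1.81 -0.    1.01 -0.38]
shift [1.8788 0.4788 0.8504] turn [-0.09673  0.0107  -0.03331] deg 37.03
```

```bash
python3 -m inch '[[1,[0.5,0.1,0],[-0.02,0,-0.01]],[1,[0.95,0.2,0],[-0.04,0,-0.02]],[1,[0.95,0.2,0.1],[-0.05,0.005,-0.02]],[1,[0.95,0.2,0.1],[-0.05,0.005,-0.02]],[1,[0.95,0.2,0.1],[-0.05,0.005,-0.02]]]'
python3 - <<'E'
from h import *
delta(pan(0,.06,.12),tool(90))
E
```

```text
t: 2.5
tcp_pos: [0.4716, -0.1133, 0.2216]
tool_rot: [0.753, 0.639, 0.106, 0.116]
force: [0.8, -0.1, -0.3]
finger_gap: -0.003
t 2.5 tcp [ 0.4716 -0.1133  0.2216] F [ 0.75 -0.12 -0.33] gap -0.003 q [-0.55  0.26  2.01  0.23  0.6  -0.55]
shift [0.8759 0.1435 0.8498] turn [-0.047    0.00473 -0.01329] deg 17.67
```

```bash
python3 -m inch '[[1,[0.4,0.06,0.3],[-0.02,0.002,-0.006]],[1,[0.88,0.14,0.6],[-0.04,0.004,-0.012]],[1,[0.876,0.144,0.85],[-0.047,0.0047,-0.0133]],[1,[0.876,0.144,0.85],[-0.047,0.0047,-0.0133]],[1,[0.876,0.144,0.85],[-0.047,0.0047,-0.0133]],[1,[0.876,0.144,0.85],[-0.047,0.0047,-0.0133]]]'
python3 - <<'E'
from h import *
delta(pan(0,.06,.03),tool(90)); inpanel()
E
```

```text
t: 3.1
tcp_pos: [0.534, -0.0253, 0.1775]
tool_rot: [0.694, 0.654, 0.236, 0.189]
force: [0.4, 0.8, 1.2]
finger_gap: 0.002
t 3.1 tcp [ 0.534  -0.0253  0.1775] F [0.43 0.82 1.15] gap 0.002 q [-0.42  0.41  2.17  1.55  0.28 -1.83]
shift [-0.1788 -0.2427  1.0981] turn [-0.00038 -0.01413 -0.00221] deg 5.15Traceback (most recent call last):
  File "<stdin>", line 2, in <module>
  File "h.py", line 27, in inpanel
    s=sense(); r=R.from_quat(s["tool_rot"]).as_matrix(); print('panel xyz mm',((s['tcp_pos']-mid)@Rp*1000).round(2),'toolx ang',np.degrees(np.arctan2(*(r[:,0]@Rp)[[1,0]])).round(2),'tilt err',np.degrees(np.arccos(np.clip(-r[:,2]@Rp[:,2],-1,1))).round(2),'Fn',(s['force']@Rp).round(2),'t',s['t'].round(2))
                                                                                                                                                                                                                                                                                                ^^^^^^^^^^^^
AttributeError: 'float' object has no attribute 'round'
```

```bash
sed -i "s/s\['t'\].round(2)/s['t']/" h.py; python3 -m inch '[[1,[-0.18,-0.24,0],[0,-0.014,-0.002]],[1,[-0.18,-0.24,0],[0,-0.014,-0.002]],[1,[-0.18,-0.24,0],[0,-0.014,-0.002]],[1,[-0.18,-0.24,0.2],[0,-0.014,-0.002]],[1,[-0.18,-0.24,0.4],[0,-0.014,-0.002]],[1,[-0.18,-0.24,0.4],[0,-0.014,-0.002]],[1,[-0.18,-0.24,0.4],[0,-0.014,-0.002]]]'
python3 - <<'E'
from h import *
delta(pan(0,.06,.03),tool(90)); inpanel()
p,d=snapshot('top');cv2.imwrite('pics/top2.png',cv2.resize(p[170:330,250:490],None,fx=3,fy=3))
p,d=snapshot('side');cv2.imwrite('pics/side2.png',cv2.resize(p[100:300,200:440],None,fx=3,fy=3))
E
```

```text
t: 3.8
tcp_pos: [0.5351, -0.0386, 0.1291]
tool_rot: [0.699, 0.65, 0.204, 0.218]
force: [-0.3, 0.3, -1.2]
finger_gap: -0.002
t 3.8 tcp [ 0.5351 -0.0386  0.1291] F [-0.35  0.33 -1.2 ] gap -0.002 q [-0.38  0.54  2.2   2.37  0.25 -2.64]
shift [0.0532 0.0176 0.7005] turn [-8.8e-04 -3.0e-04 -5.0e-05] deg 0.34
panel xyz mm [ -1.37  54.55 100.05] toolx ang 89.98 tilt err 0.34 Fn [-0.99  0.31 -0.77] t 3.8
```

View pics/side2.png

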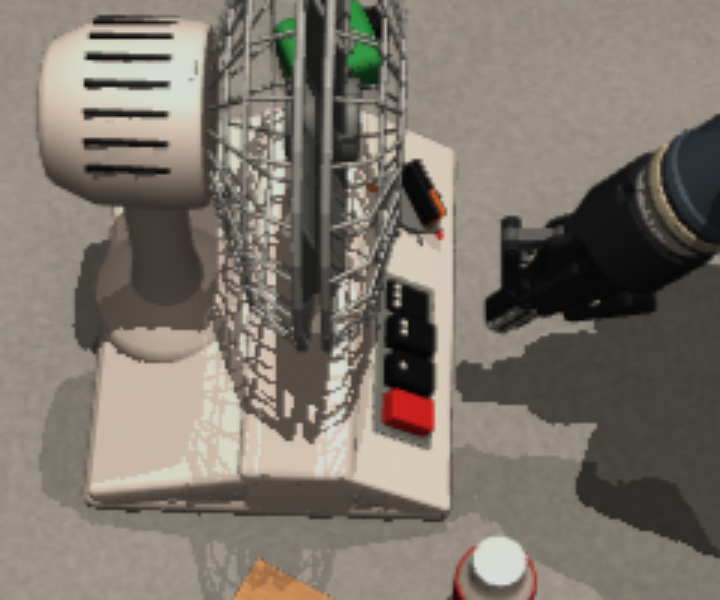

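```bash
python3 -m inch '[[1,[0.05,0.02,0],[0,0,0.02]],[1,[0.05,0.02,0],[0,0,0.04]],[1,[0.05,0.02,0],[0,0,0.06]],[1,[0.05,0.02,0],[0,0,0.08]],[1,[0.05,0.02,0],[0,0,0.1]],[1,[0.05,0.02,0],[0,0,0.12]],[1,[0.05,0.02,0],[0,0,0.14]],[1,[0.05,0.02,0],[0,0,0.16]],[1,[0.05,0.02,0],[0,0,0.18]],[1,[0.05,0.02,0],[0,0,0.2]],[1,[0.05,0.02,0],[0,0,0.22]],[1,[0.05,0.02,0],[0,0,0.24]],[1,[0.05,0.02,0],[0,0,0.25]]]';  python3 -m inch '[[1,[0,0,0],[0,0,0.02]],[1,[0,0,0],[0,0,0.04]],[1,[0,0,0],[0,0,0.06]],[1,[0,0,0],[0,0,0.08]],[1,[0,0,0],[0,0,0.1]],[1,[0,0,0],[0,0,0.12]],[1,[0,0,0],[0,0,0.14]],[1,[0,0,0],[0,0,0.16]],[1,[0,0,0],[0,0,0.18]],[1,[0,0,0],[0,0,0.2]],[1,[0,0,0],[0,0,0.22]],[1,[0,0,0],[0,0,0.24]],[1,[0,0,0],[0,0,0.25]],[1,[0,0,0],[0,0,0.25]]]'
python3 - <<'E'
from h import *
delta(pan(0,.06,.03),tool(-90)); inpanel()
E
```

```text
t: 5.2
tcp_pos: [0.5359, -0.0326, 0.1312]
tool_rot: [0.954, -0.036, 0.298, 0.009]
force: [-0.3, -0.2, 0.7]
finger_gap: 0.001
t: 6.6
tcp_pos: [0.5359, -0.0326, 0.1311]
tool_rot: [-0.651, 0.699, -0.218, 0.204]
force: [0.1, 0.3, -0.3]
finger_gap: 0.003
t 6.6 tcp [ 0.5359 -0.0326  0.1311] F [ 0.1   0.26 -0.29] gap 0.003 q [-0.36  0.54  2.2   2.38  0.24  0.5 ]
shift [ 0.0082 -0.0036  0.7152] turn [0.00086 0.00036 0.00023] deg 0.35
panel xyz mm [3.0000e-02 6.0660e+01 1.0152e+02] toolx ang -89.92 tilt err 0.34 Fn [-0.1   0.27 -0.28] t 6.6
```

```bash
python3 -m inch '[[1,[0.01,0,0.2],[0.001,0,0]],[1,[0.01,0,0.4],[0.001,0,0]],[1,[0.01,0,0.6],[0.001,0,0]],[1,[0.01,0,0.76],[0.001,0,0]],[1,[0.01,0,0.76],[0.001,0,0]],[1,[0.01,0,0.76],[0.001,0,0]]]'
python3 - <<'E'
from h import *
delta(pan(0,.06,.0055),tool(-90)); inpanel()
p,d=snapshot('top');cv2.imwrite('pics/top3.png',cv2.resize(p[210:310,300:480],None,fx=4,fy=4,interpolation=cv2.INTER_CUBIC))
p,d=snapshot('side');cv2.imwrite('pics/side3.png',cv2.resize(p[120:280,250:450],None,fx=3.6,fy=3.6,interpolation=cv2.INTER_CUBIC))
E
```

```text
t: 7.2
tcp_pos: [0.5784, -0.0363, 0.0678]
tool_rot: [-0.65, 0.698, -0.219, 0.205]
force: [1.0, 0.6, -0.7]
finger_gap: 0.003
t 7.2 tcp [ 0.5784 -0.0363  0.0678] F [ 0.98  0.57 -0.65] gap 0.003 q [-0.33  0.71  2.12  2.65  0.32  0.26]
shift [ 0.0017 -0.0131  0.1965] turn [0.00016 0.00045 0.00033] deg 0.21
panel xyz mm [-1.29 60.11 25.15] toolx ang -89.88 tilt err 0.17 Fn [ 0.39  0.64 -1.07] t 7.2
```

View pics/side3.png

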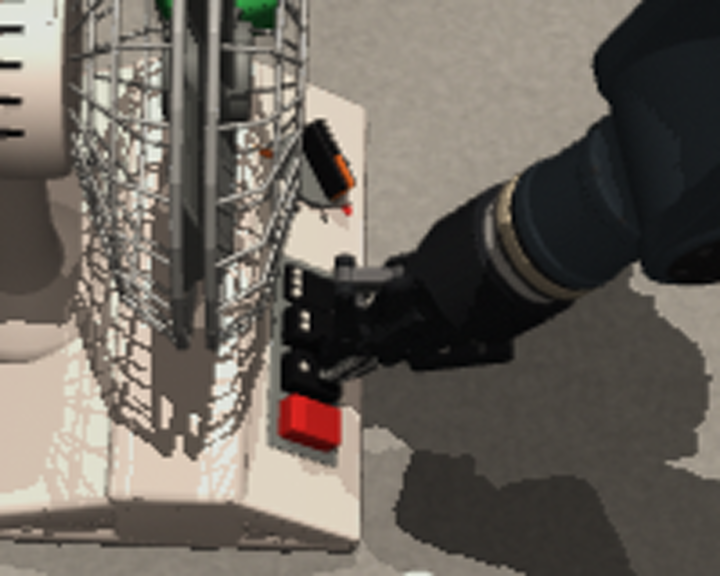

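View pics/top3.png

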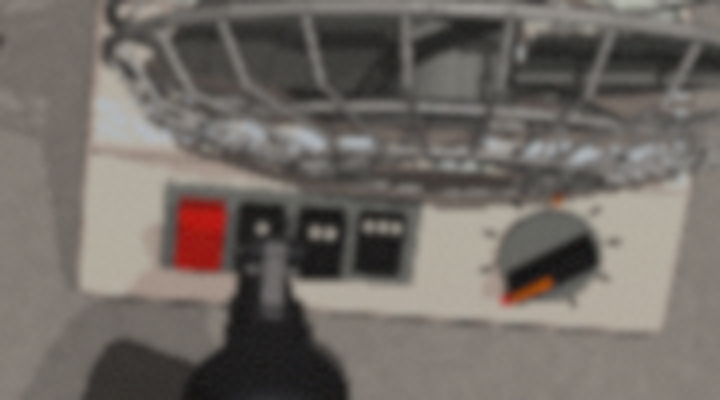

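```bash
python3 -m inch '[[1,[0,-0.013,0.03],[0,0,0]],[1,[0,-0.013,0.06],[0,0,0]],[1,[0,-0.013,0.08],[0,0,0]],[1,[0,-0.013,0.09],[0,0,0]],[1,[0,-0.013,0.1],[0,0,0]],[1,[0,-0.013,0.11],[0,0,0]],[1,[0,-0.013,0.12],[0,0,0]],[1,[0,-0.013,0.13],[0,0,0]]]'
python3 - <<'E'
from h import *
inpanel()
E
```

```text
t: 8.1
tcp_pos: [0.5875, -0.0369, 0.0579]
tool_rot: [-0.65, 0.698, -0.22, 0.206]
force: [-0.9, -0.1, 4.4]
finger_gap: 0.001
panel xyz mm [ 0.48 60.1  11.92] toolx ang -89.93 tilt err 0.15 Fn [ 1.83 -0.12  4.1 ] t 8.1
```

```bash
python3 -m inch '[[1,[0,0,0.01],[0,0,0]],[1,[0,0,0.02],[0,0,0]],[1,[0,0,0.03],[0,0,0]],[1,[0,0,0.04],[0,0,0]],[1,[0,0,0.05],[0,0,0]],[1,[0,0,0.06],[0,0,0]],[1,[0,0,0.06],[0,0,0]]]'
python3 - <<'E'
from h import *
inpanel()
E
```

```text
t: 8.8
tcp_pos: [0.591, -0.0372, 0.0528]
tool_rot: [-0.65, 0.698, -0.22, 0.205]
force: [-0.9, -1.1, 4.3]
finger_gap: -0.0
panel xyz mm [ 0.44 60.1   5.63] toolx ang -89.92 tilt err 0.15 Fn [ 1.78 -1.16  3.99] t 8.8
```

```bash
python3 -m inch '[[1,[0,0,0.005],[0,0,0]],[1,[0,0,0.005],[0,0,0]]]'
python3 - <<'E'
from h import *
inpanel()
E
python3 -m inch '[[1,[0,0,0.005],[0,0,0]],[1,[0,0,0.005],[0,0,0]]]'
python3 - <<'E'
from h import *
inpanel()
E
```

```text
t: 9.0
tcp_pos: [0.5912, -0.0372, 0.0526]
tool_rot: [-0.65, 0.698, -0.22, 0.206]
force: [-1.9, -1.1, 6.5]
finger_gap: -0.0
panel xyz mm [ 0.48 60.1   5.37] toolx ang -89.93 tilt err 0.15 Fn [ 2.26 -1.24  6.4 ] t 9.0
t: 9.2
tcp_pos: [0.5913, -0.0372, 0.0523]
tool_rot: [-0.65, 0.698, -0.22, 0.206]
force: [-3.6, -1.0, 8.2]
finger_gap: -0.001
panel xyz mm [ 0.45 60.12  5.08] toolx ang -89.94 tilt err 0.15 Fn [ 1.85 -1.26  8.7 ] t 9.2
```

```bash
python3 -m inch '[[1,[0,0,-0.03],[0,0,0]],[1,[0,0,-0.1],[0,0,0]],[1,[0,0,-0.3],[0,0,0]],[1,[0,0,-0.6],[0,0,0]],[1,[0,0,-0.9],[0,0,0]],[1,[0,0,-0.9],[0,0,0]],[1,[0,0,-0.9],[0,0,0]]]'
python3 - <<'E'
from h import *
inpanel()
for n,sl in(("top",np.s_[245:300,315:475]),("side",np.s_[140:280,300:360])):
    p,d=snapshot(n);cv2.imwrite(f'pics/{n}4.png',cv2.resize(p[210:310,300:480] if n=='top' else p[120:280,250:450],None,fx=3.6,fy=3.6,interpolation=cv2.INTER_CUBIC))
    L=(cloud(n,d,sl).reshape(-1,3)-mid)@Rp
    for k,y in zip(('off','low','mid','high'),(.09,.06,.03,0)):
        m=(abs(L[:,1]-y)<.007)&(abs(L[:,0])<.010)&(L[:,2]<.03); print(n,k,m.sum(),np.median(L[m,2])*1000)
delta(pan(0,-.085,.09),tool(-54.2))
E
```

```text
t: 9.9
tcp_pos: [0.5395, -0.0336, 0.1258]
tool_rot: [-0.65, 0.698, -0.219, 0.205]
force: [1.2, -0.5, 0.5]
finger_gap: 0.003
panel xyz mm [9.000e-02 5.994e+01 9.510e+01] toolx ang -89.91 tilt err 0.14 Fn [ 1.27 -0.38 -0.25] t 9.9
top off 60 17.133894078724396
top low 62 7.2647809707873225
top mid 61 16.67211815581294
top high 61 17.273825914657248
side off 43 15.65199562159008
side low 48 5.321615886439913
side mid 47 15.104592731539313
side high 44 15.028847584595614
t 10.0 tcp [ 0.5402 -0.0337  0.125 ] F [-0.16 -0.7  -1.27] gap -0.003 q [-0.36  0.56  2.19  2.43  0.26  0.45]
shift [1.4484 0.0033 0.0362] turn [ 7.000e-05  4.800e-04 -9.924e-02] deg 35.73
```

View pics/side4.png

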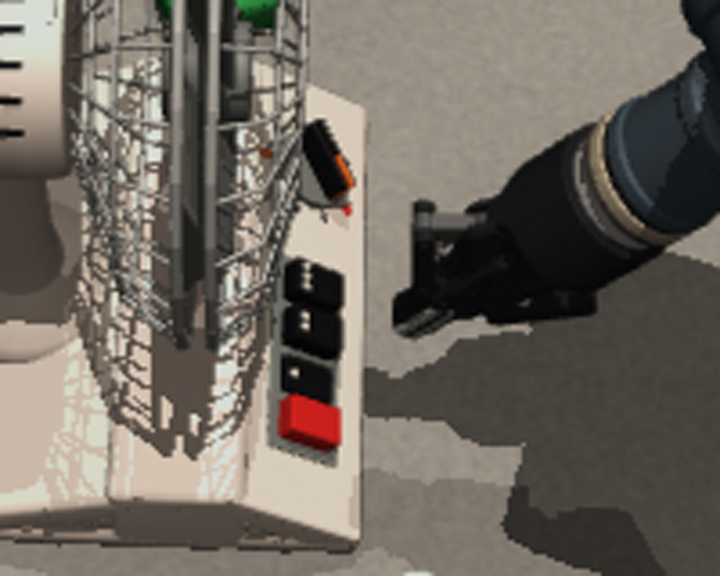

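```bash
python3 -m inch '[[0,[0.3,0,0],[0,0,-0.02]],[0,[0.6,0,0],[0,0,-0.04]],[0,[0.9,0,0],[0,0,-0.06]],[0,[1,0,0],[0,0,-0.08]],[0,[1,0,0],[0,0,-0.1]],[0,[1,0,0],[0,0,-0.1]],[0,[1,0,0],[0,0,-0.1]]]'
python3 - <<'E'
from h import *
delta(pan(0,-.085,.09),tool(-54.2)); inpanel()
E
```

```text
t: 10.7
tcp_pos: [0.5328, -0.1333, 0.1245]
tool_rot: [0.833, -0.464, 0.271, -0.128]
force: [-0.6, 0.1, -0.8]
finger_gap: 0.501
t 10.7 tcp [ 0.5328 -0.1333  0.1245] F [-0.62  0.08 -0.76] gap 0.501 q [-0.62  0.56  2.16  1.93  0.33  0.1 ]
shift [0.3661 0.2624 0.0353] turn [-5.0e-05  6.3e-04  3.0e-04] deg 0.25
panel xyz mm [ -0.21 -39.97  93.68] toolx ang -54.09 tilt err 0.23 Fn [-0.94  0.04 -0.27] t 10.7
```

```bash
python3 -m inch '[[0,[0.2,0.13,0],[0,0.001,0]],[0,[0.37,0.26,0],[0,0.001,0]],[0,[0.37,0.26,0.1],[0,0.001,0]],[0,[0.37,0.26,0.3],[0,0.001,0]],[0,[0.37,0.26,0.48],[0,0.001,0]],[0,[0.37,0.26,0.48],[0,0.001,0]],[0,[0.37,0.26,0.48],[0,0.001,0]]]'
python3 - <<'E'
from h import *
delta(pan(0,-.085,.011),tool(-54.2)); inpanel()
p,d=snapshot('top');cv2.imwrite('pics/top5.png',cv2.resize(p[210:310,300:480],None,fx=4,fy=4,interpolation=cv2.INTER_CUBIC))
p,d=snapshot('side');cv2.imwrite('pics/side5.png',cv2.resize(p[120:280,250:450],None,fx=3.6,fy=3.6,interpolation=cv2.INTER_CUBIC))
E
```

```text
t: 11.4
tcp_pos: [0.5573, -0.1795, 0.0859]
tool_rot: [0.833, -0.464, 0.274, -0.126]
force: [0.6, 0.1, 0.7]
finger_gap: 0.503
t 11.4 tcp [ 0.5573 -0.1795  0.0859] F [0.63 0.11 0.69] gap 0.503 q [-0.67  0.67  2.09  1.96  0.36  0.02]
shift [0.0023 0.0083 0.351 ] turn [-0.00012 -0.00028  0.00067] deg 0.27
panel xyz mm [  0.48 -84.29  46.1 ] toolx ang -53.96 tilt err 0.11 Fn [0.9  0.15 0.21] t 11.4
```

View pics/side5.png

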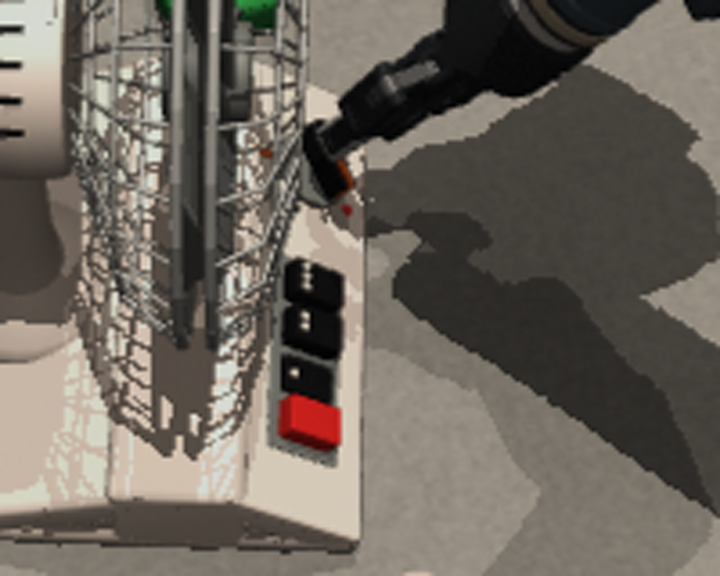

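View pics/top5.png

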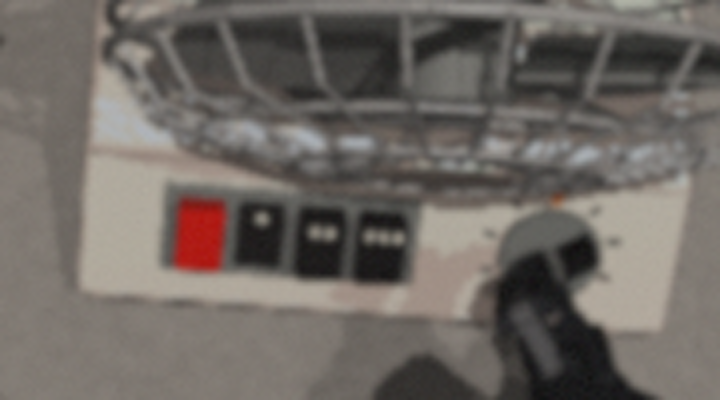

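```bash
python3 -m inch '[[0,[0,0.008,0.1],[0,0,0]],[0,[0,0.008,0.2],[0,0,0]],[0,[0,0.008,0.28],[0,0,0]],[0,[0,0.008,0.34],[0,0,0]],[0,[0,0.008,0.34],[0,0,0]],[0,[0,0.008,0.34],[0,0,0]]]'
python3 - <<'E'
from h import *
inpanel()
E
python3 -m inch '[[0.3,[0,0,0],[0,0,0]],[0.5,[0,0,0],[0,0,0]],[1,[0,0,0],[0,0,0]],[1,[0,0,0],[0,0,0]],[1,[0,0,0],[0,0,0]],[1,[0,0,0],[0,0,0]]]' 25;  python3 - <<'E'
from h import *
inpanel()
s=sense();r=R.from_quat(s['tool_rot']).inv();print(r.apply(s['force']),r.apply(s['ft_torque']),s['finger_gap'])
E
```

```text
t: 12.1
tcp_pos: [0.5764, -0.1822, 0.0584]
tool_rot: [0.833, -0.463, 0.274, -0.126]
force: [0.2, 0.5, 0.1]
finger_gap: 0.501
panel xyz mm [  0.42 -85.58  12.52] toolx ang -53.93 tilt err 0.2 Fn [0.17 0.53 0.02] t 12.1
t: 12.7
tcp_pos: [0.5757, -0.1828, 0.0582]
tool_rot: [0.833, -0.464, 0.274, -0.125]
force: [-5.0, -2.8, 2.8]
finger_gap: 0.12
panel xyz mm [ -0.19 -86.23  12.72] toolx ang -53.98 tilt err 0.22 Fn [-2.33 -3.13  5.02] t 12.7
[ 1.18252555  3.73007761 -5.00964536] [-0.76856503  0.00547191  0.0164196 ] 0.12004830740277693
```

```bash
python3 -m inch '[[1,[0,0.009,0],[0,0,0]],[1,[0,0.009,0],[0,0,0.02]],[1,[0,0.009,0],[0,0,0.04]],[1,[0,0.009,0],[0,0,0.06]],[1,[0,0.009,0],[0,0,0.08]],[1,[0,0.009,0],[0,0,0.08]]]';  python3 - <<'E'
from h import *
inpanel()
s=sense();r=R.from_quat(s['tool_rot']).inv();print(r.apply(s['force']),r.apply(s['ft_torque']),s['finger_gap'],s['q'].round(2))
E
```

```text
t: 13.3
tcp_pos: [0.5752, -0.183, 0.0578]
tool_rot: [0.691, -0.657, 0.234, -0.19]
force: [-4.8, -2.7, 4.0]
finger_gap: 0.122
panel xyz mm [ -0.82 -86.51  12.7 ] toolx ang -82.89 tilt err 0.2 Fn [-1.46 -3.08  5.86] t 13.3
[ 2.89892643  1.82069823 -5.84906962] [-0.64401403  0.28171696  0.03261695] 0.12161770984310726 [-0.65  0.74  2.05  2.08  0.36  0.42]
```

```bash
python3 -m inch '[[1,[0,0,0],[0,0,0.02]],[1,[0,0,0],[0,0,0.04]],[1,[0,0,0],[0,0,0.06]],[1,[0,0,0],[0,0,0.08]],[1,[0,0,0],[0,0,0.1]],[1,[0,0,0],[0,0,0.12]],[1,[0,0,0],[0,0,0.14]],[1,[0,0,0],[0,0,0.16]],[1,[0,0,0],[0,0,0.18]],[1,[0,0,0],[0,0,0.2]],[1,[0,0,0],[0,0,0.22]],[1,[0,0,0],[0,0,0.24]],[1,[0,0,0],[0,0,0.26]],[1,[0,0,0],[0,0,0.26]]]';  python3 - <<'E'
from h import *
inpanel()
s=sense();r=R.from_quat(s['tool_rot']).inv();print(r.apply(s['force']),r.apply(s['ft_torque']),s['finger_gap'],s['q'].round(2))
delta(pan(0,-.085,.0125),tool(180))
p,d=snapshot('top');cv2.imwrite('pics/top6.png',cv2.resize(p[210:310,300:480],None,fx=4,fy=4,interpolation=cv2.INTER_CUBIC))
p,d=snapshot('side');cv2.imwrite('pics/side6.png',cv2.resize(p[120:280,250:450],None,fx=3.6,fy=3.6,interpolation=cv2.INTER_CUBIC))
E
```

```text
t: 14.7
tcp_pos: [0.5741, -0.1818, 0.057]
tool_rot: [0.006, 0.954, -0.021, 0.299]
force: [-5.7, -0.2, 1.6]
finger_gap: 0.121
panel xyz mm [ -2.32 -85.39  12.7 ] toolx ang -176.46 tilt err 0.11 Fn [-3.77 -0.6   4.54] t 14.7
[ 3.8064077  -0.37216554 -4.53398454] [0.0447342  0.94168805 0.0959263 ] 0.1206379057306249 [-0.65  0.74  2.05  2.07  0.36  2.06]
t 14.7 tcp [ 0.5741 -0.1818  0.057 ] F [-5.72 -0.18  1.56] gap 0.121 q [-0.65  0.74  2.05  2.07  0.36  2.06]
shift [-0.0234  0.0024  0.0019] turn [-0.00025 -0.00019  0.00984] deg 3.55
```

View pics/side6.png

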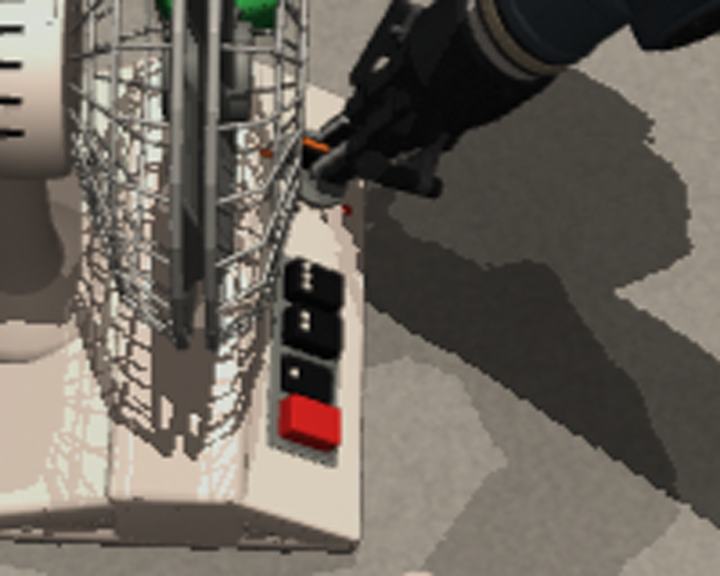

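View pics/top6.png

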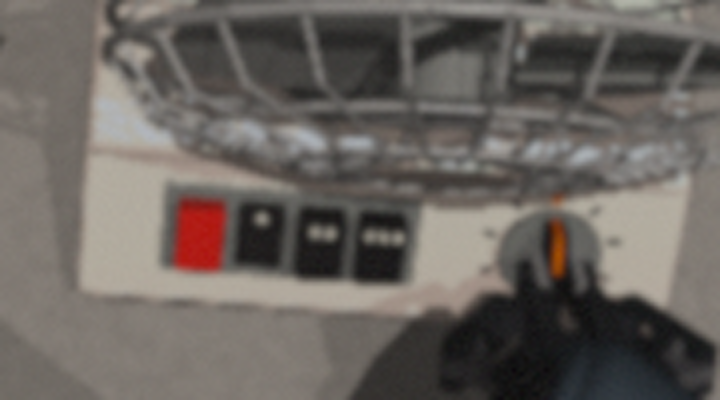

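```bash
python3 -m inch '[[1,[0,0,0],[0,0,0.005]],[1,[0,0,0],[0,0,0.01]],[1,[0,0,0],[0,0,0.01]],[1,[0,0,0],[0,0,0.01]],[1,[0,0,0],[0,0,0.01]]]';  python3 - <<'E'
from h import *
inpanel()
s=sense();r=R.from_quat(s['tool_rot']).inv();print(r.apply(s['force']),r.apply(s['ft_torque']),s['finger_gap'],s['q'].round(2))
E
python3 -m inch '[[0.5,[0,0,0],[0,0,0.0]],[0.3,[0,0,0],[0,0,0]],[0,[0,0,0],[0,0,0]],[0,[0,0,0],[0,0,0]],[0,[0,0,-0.1],[0,0,0]],[0,[0,0,-0.3],[0,0,0]],[0,[0,0,-0.6],[0,0,0]],[0,[0,0,-1],[0,0,0]],[0,[0,0,-1],[0,0,0]],[0,[0,0,-1],[0,0,0]]]'
python3 - <<'E'
from h import *
inpanel()
for n in('top','side'):
    p,d=snapshot(n);np.save(f'd7_{n}.npy',d);cv2.imwrite(f'pics/{n}7.png',p);cv2.imwrite(f'pics/{n}7z.png',cv2.resize(p[210:310,300:480] if n=='top' else p[120:280,250:450],None,fx=3.6,fy=3.6,interpolation=cv2.INTER_CUBIC))
E
```

```text
t: 15.3
tcp_pos: [0.574, -0.1817, 0.057]
tool_rot: [0.035, 0.953, -0.012, 0.3]
force: [-4.5, -0.2, 0.9]
finger_gap: 0.12
panel xyz mm [ -2.35 -85.29  12.73] toolx ang -179.94 tilt err 0.1 Fn [-3.21 -0.56  3.29] t 15.3
[ 3.21705178 -0.56404731 -3.28840932] [0.03338271 0.91548566 0.04678294] 0.12026989371369565 [-0.65  0.74  2.05  2.07  0.36  2.12]
t: 16.3
tcp_pos: [0.5184, -0.1787, 0.1409]
tool_rot: [0.035, 0.952, -0.013, 0.303]
force: [-0.5, -0.2, -0.9]
finger_gap: 0.499
panel xyz mm [  0.2  -86.39 113.41] toolx ang -179.91 tilt err 0.36 Fn [-0.93 -0.2  -0.47] t 16.3
```

View pics/side7z.png

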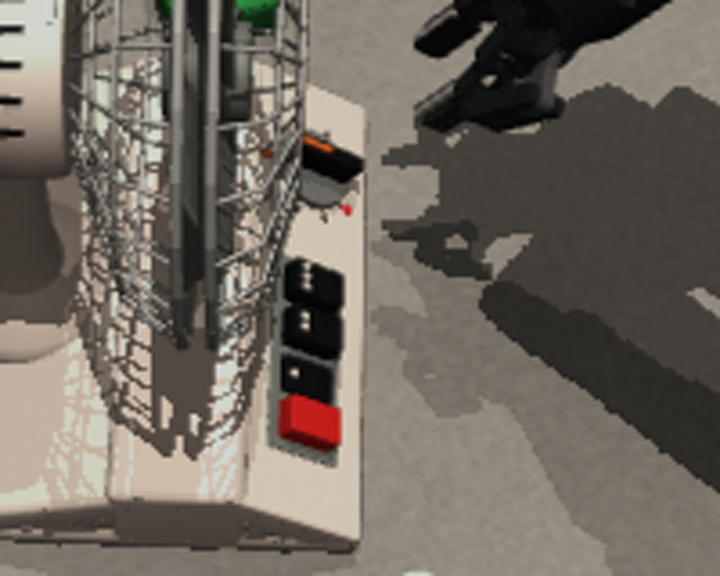

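View pics/top7z.png

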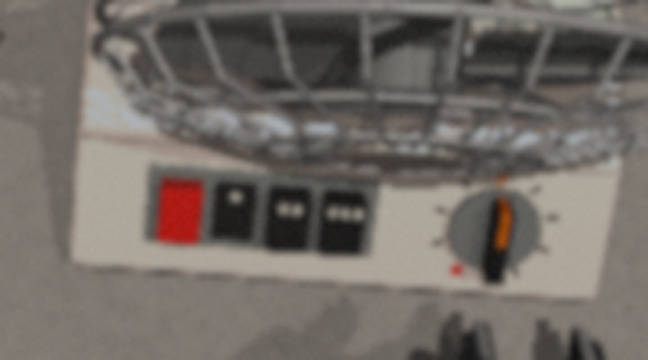

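Run:
```python
from h import *
for n,sl in(("top",np.s_[245:300,315:475]),("side",np.s_[140:280,300:360])):
    d=np.load(f'd7_{n}.npy'); p=cv2.imread(f'pics/{n}7.png')
    L=(cloud(n,d,sl).reshape(-1,3)-mid)@Rp; c=p[sl].reshape(-1,3).astype(int)
    q=(L[:,2]>.021)&(L[:,2]<.03)&(abs(L[:,1]+.085)<.03)&(abs(L[:,0])<.030)
    for lo in(.0,):
        P=L[q][:,:2]; U,S,V=np.linalg.svd(P-P.mean(0),full_matrices=False); v=V[0]*np.sign(V[0,0]); print(n,q.sum(),P.mean(0),'bar ang CCW from up',np.degrees(np.arctan2(v[1],v[0])), 'ext',np.ptp(P,axis=0))
    h=cv2.cvtColor(p,cv2.COLOR_BGR2HSV)[sl].reshape(-1,3)
    o=(h[:,0]>5)&(h[:,0]<18)&(h[:,1]>170)&(L[:,2]<.01)&(L[:,0]>.015)&(L[:,2]>-.005); print(' orange line',o.sum(),L[o].mean(0) if o.any() else '')
    w=(h[:,0]>5)&(h[:,0]<18)&(h[:,1]>170)&(L[:,2]>.02);print(' strip',w.sum(),L[w].mean(0) if w.any() else '')
    r=((h[:,0]<5)|(h[:,0]>174))&(h[:,1]>120)&(L[:,1]<-.03)&(L[:,2]<.012);print(' red spot',r.sum(),L[r].mean(0) if r.any() else '')
    for k,y in zip(('off','low','mid','high'),(.09,.06,.03,0)):
        m=(abs(L[:,1]-y)<.007)&(abs(L[:,0])<.010)&(L[:,2]<.03); print(k,(np.median(L[m,2])*1000).round(1),end=' ')
    print()
```

```text
top 121 [-0.00174075 -0.08501821] bar ang CCW from up 0.2708328055166755 ext [0.04876416 0.0120713 ]
 orange line 0 
 strip 41 [ 0.01124435 -0.08425207  0.02707219]
 red spot 4 [-0.03179086 -0.06834299  0.00215391]
off 16.5 low 6.5 mid 16.1 high 17.3 
side 85 [ 0.00054956 -0.08473669] bar ang CCW from up 0.4688680430959828 ext [0.04788882 0.0156007 ]
 orange line 4 [ 3.33810717e-02 -8.45860796e-02  8.09884586e-05]
 strip 20 [ 0.01353613 -0.0852099   0.02670487]
 red spot 6 [-2.88705792e-02 -6.83339569e-02  2.78611225e-05]
off 14.7 low 4.9 mid 14.7 high 15.2
```

```bash
python3 -m inch '[[0,[0,0,-0.3],[0,0,0]],[0,[0,0,-0.3],[0,0,0]],[0,[0,0,-0.3],[0,0,0]],[0,[0,0,-0.3],[0,0,0]]]'
python3 - <<'E'
from h import *
a=cv2.imread('pics/top0.png').astype(int)
p,d=snapshot('top');cv2.imwrite('pics/top8.png',p)
for k,(x,y,w,h) in dict(carton=(240,195,65,65),can=(250,270,45,40),tape=(488,222,48,52)).items(): print(k,abs(a-p)[y:y+h,x:x+w].mean(),(abs(a-p)[y:y+h,x:x+w].max(2)>60).sum())
s=sense();print(s['force'],abs(s['qd']).max(),s['t'])
sign_off()
E
```

```text
t: 16.8
tcp_pos: [0.5018, -0.1771, 0.1633]
tool_rot: [0.035, 0.953, -0.012, 0.302]
force: [0.5, 0.2, -0.4]
finger_gap: 0.501
carton 8.04094674556213 0
can 8.082407407407407 0
tape 6.910657051282051 0
[-0.16071264 -0.11868634 -0.69334382] 0.009863880262792595 16.85
the job is handed in; nothing more can be done
```

The fan is set as asked, and I handed the job in at 16.85 s.

- **Keys:** I pressed the low key square to the panel until it met its rubber cushion, at about 9 N, then backed off. The depth images put the low key's top about 5–7 mm above the panel, so it is latched. The high key stands about 15–17 mm up, so it has popped out. The off and medium keys are up. The two cameras disagree on these heights by about 1–2.5 mm, within calibration, and both show the same state.
- **Timer:** After the key, I gripped the bar and turned it about 126° clockwise in one stroke. After letting go, both cameras read it within 0.5° of straight up the slope, and it lines up with the long orange line. The orange line itself was only visible to the side camera.
- **Carton, tape measure and oil can:** The images before and after show no change at any of them. The gripper was clear, with the tool more than 110 mm out from the panel and no contact force.

No final check failed. The only thing I had to work around was the last joint nearing its limit, so I gave the gripper a half turn in free air before pressing the key.

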